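Reset the extraction fan with its key switch

ROBOT

A 6-joint arm with a two-finger parallel gripper is mounted at the origin on the work surface. World frame = base frame: x ahead of the robot, y to its left, z up, the work surface at z = 0. Lengths are in m, angles in degrees, forces in N, time in s.
With the tool pointing down it reaches from about 0.2 to 0.875 m from the base axis. Payload 3.4 kg.
Tool frame: the origin (TCP) lies on the mounting face of the last link; the fingertips stand 199 mm ahead of it and the grasp point (between the pads) lies pinch_z ahead of it (pinch_z is the distance from the TCP to the grasp point, in m); z points along the fingers, y is the direction in which the jaws open and shut (so a half turn about z gives the same grasp; the last joint's range is limited). The gripper opens to 94 mm and grips with 3 to 60 N. Pads are 16 mm wide; open, the fingers measure 119 mm over their backs; the gripper's body (75 mm by 177 mm) begins 78 mm behind the grasp point.
Start: joints at [-80.787, 15.808, 86.224, -0, 77.962, -6.933], TCP at [0.16, -0.552, 0.405] pointing down, gripper open.
Joint ranges: [-165.64, 165.64], [-43.16, 119.46], [12.63, 154.43], [-67.54, 247.53], [6.08, 155.33], [-154.97, 154.97]. Speed limits (degrees/s): [147.25, 147.25, 180, 180, 180, 180].

INTERFACE

Orientations are given as [roll, pitch, yaw] about the fixed x, y, z axes, in that order (R = Rz(yaw) Ry(pitch) Rx(roll)).
In Python, from bench import * gives the robot as it stands.
- The arm moves only by the tool move_arm, never from a script. Its argument "plan" is one flat list of numbers, 4 for each row, row after row: the shift along the tool's x, y, z in cm, then the turn about the tool's z in degrees. A call has 1 to 20 rows; each row is the pose to reach, as a shift and turn from the pose commanded when the call began, along the tool's axes at that moment; what a row does not reach only later rows make up. A row lasts 1/8 s, in which the tool goes at most 62.5 mm and 10.7 degrees, less where a joint would pass 70% of its speed; a pose out of reach is approached as far as the arm can. A call with a gripper value outside its range is refused whole. "jaw" is the closure in counts, from 0 (fully open) to 255 (shut), set as the call begins (left out, the last holds). The fingers move at their own pace and stop on an object; the grip force is fixed at half the most. Time passes only in rows, so rows that repeat a pose let the fingers close. It gives the time, the measured TCP pose, the force and the opening at its end, in the units of the state.
- get_state(): the state, without advancing time (a new reading comes with each control period).
- capture(name): name is "side" or "top" or "wrist"; returns the picture (420x560x3 uint8, red, green, blue); there is no depth.
- camera_info(name): a dict with "camera_matrix" (3x3 intrinsics, pixels), "cam_to_world" (4x4, takes a point from camera to world coordinates); the wrist camera has in their place "tool_from_camera" (4x4, takes a point from camera to tool coordinates, whose origin is the TCP and whose axes are the flange's). Camera axes: x right, y up, looking along -z (the intrinsics and any distortion apply to the point x, -y, -z); pixel columns grow to the right and rows downward; lengths in m; the calibration is good to about 2 mm. A picture is of the moment at which its call begins: read the wrist's pose just before it. camera_info takes no time and is no camera call.
- job_done(): hands the job in, once; it reports no verdict.
The state is a dict: "time_s": time; "joint_pos": joint angles; "qvel": joint speeds; "tau": joint torques, N m; "tool_pos": TCP position; "orientation": TCP orientation; "force": force on the tool from outside, world axes, zero at the start; "wrist_torque": the same for the moment, N m; "width": finger opening in m.
Only numpy, scipy, OpenCV 4.12 (cv2) and the standard library are available. Lean on these libraries where they do the work, as an engineer would, in place of code of your own. Each camera call takes 0.05 s, during which the arm holds its last target. There are 200 camera calls.

TASK

Reset the spray-room extraction: take the blue-handled key from the wooden rack, push it fully into the key switch on top of the grey control box (feel for the slot, the lock is not quite where its seat is), turn it clockwise seen from above to its stop and then back fully home. Then draw the key out and hang it upright in the free slot of the rack again, leaving the orange key and the other things on the bench where they are.

Things in the scene. Friction and masses are not known exactly. Their poses are not given: they have to be found in the camera images.
- key: The blue key, loose, 0.12 kg, 118 mm long, hanging upright in a rack slot. Origin on its axis at the underside of its round collar (28 mm wide, 6 high), which rests on the rack's top; z up. Blue handle above: 46 mm along x, 12 thick along y, z = 6 to 56: grip it across y. Below: 8 mm round stem and a cross blade (see key_tip). A half turn about z leaves it the same.
- key_tip (a point): Tip of the blue key's blade, on the key's axis, 62 mm below its origin; axes as the key's. The flat steel cross blade is 26 mm along x, 8 mm thick along y and 13 mm high above the tip, its lower edge rounded.
- other_key: The orange-handled key in the rack's other slot: same handle, but its blade is 33 mm wide and does not fit the switch. Leave it. Origin as for the blue key.
- rack: Wooden stand, 90 (x) by 180 (y) by 100 mm high, fixed, origin at the centre of its underside. Two slots through its 8 mm top board at y = -45 and +45 mm, each 38 mm along x, 14 along y, open below; a key is lifted out or lowered in straight, handle along the rack's x. Which slot holds which key varies. Hanging keys may be turned a few degrees.
- rack_top (a point): Centre of the rack's top surface, 100 mm above its origin; axes as the rack's. A hanging key's origin lies at this height.
- switch_box: Grey extraction control box, 170 mm (x) by 150 mm (y), 80 mm high, fixed, three pilot lamps on its -x face; origin at the centre of its underside, z up. On it lies the lock's steel plate, 85 by 95 mm and 10 mm thick, with the key slot: 28.5 mm along the box's x, 10.5 mm along its y, edges bevelled 2 mm.
- lock_seat (a point): Nominal lock centre, 90 mm above the box's origin, at the plate's top face; axes as the box's. The plate is clamped in a long hole: the true slot centre lies anywhere within 11 mm either way of this point along the box's y (not x). The shift is not reported: find it by touch or sight. Fully in, the key's tip stands 26 mm below the plate's top; less than 23 mm deep it cannot turn.
- lock_barrel (a joint): Angle of the barrel under the plate, rad: 0 at home (start), growing clockwise from above to a hard stop at 1.4; hard stop at home too. Friction 0.06 Nm, no spring. The blade fits its 28 by 10 mm slot with some 0.1 rad of play, so turn the key that much past the angle wanted, both ways. Away from home the blade is trapped under the plate.
- jar: Clear jar with a blue lid, 52 mm across, 75 mm high, loose, between box and rack; origin at the centre of its underside. Leave it.
- tin: Paint tin, 80 mm across, 100 mm high, loose. Origin at the centre of its underside. Leave it.
- cup: White mixing cup, 76 mm across, 90 mm high, loose. Origin at the centre of its underside. Leave it.
- canister: Red square tin, 50 by 70 by 110 mm high, loose. Origin at the centre of its underside. Leave it.
- brush: Flat paint brush with a wooden handle lying on the bench, loose. Leave it.

How it is judged (in metres and radians):
On the way, in this order (a step that is already met when the one before it is completed fails the run):
1. the blue key's blade is fully in the lock, the barrel still at home (z of key_tip in the frame of lock_seat below -0.0225 m and x of key_tip in the frame of lock_seat between -0.005 and 0.005 m and y of key_tip in the frame of lock_seat between -0.016 and 0.016 m and value of joint lock_barrel below 0.3 rad), for 0.1 s.
2. the key has turned the barrel clockwise to its stop (over 1.32 rad), the blade still in it (value of joint lock_barrel above 1.32 rad and z of key_tip in the frame of lock_seat below -0.02 m), for 0.1 s.
3. the barrel is back home (under 0.08 rad), the blade still in it (value of joint lock_barrel below 0.08 rad and z of key_tip in the frame of lock_seat below -0.016 m), for 0.1 s.
4. the key is drawn right out, the barrel left at home (value of joint lock_barrel below 0.08 rad and z of key_tip in the frame of lock_seat above 0.005 m), for 0.1 s.
At the end, for the whole second after the job is handed in: The barrel is at home (under 0.08 rad) and the blue key hangs released in the rack: collar within 4 mm of the rack's top, upright within 0.12 rad, in a slot, at rest (value of joint lock_barrel below 0.08 rad and x of key in the frame of rack_top between -0.016 and 0.016 m and y of key in the frame of rack_top between -0.06 and 0.06 m and z of key in the frame of rack_top between -0.004 and 0.004 m and angle between key's own z axis and vertical below 0.12 rad and linear speed of key below 0.02 m/s); the robot touches nothing.
It fails at once if the orange key or a loose thing on the bench is moved by more than 30 mm (distance of any of other_key, jar, tin, cup, canister, brush from where it was at the start of the episode above 0.03 m).
It also fails if it takes over 72 s, if anything falls off the work surface, if the arm or the gripper's body presses on something with over 40 N, if the wrist force passes 120 N, or if a joint passes its speed limit or range.

## Working session

There is one attempt and no reset: what is moved stays moved. The work goes in short steps, Python scripts to look and compute and a tool call to move; the robot and the scene stay as the last step left them, time stands still between calls to the robot, and variables do not carry over. Pictures are saved under pics/ and viewed, about 8 in all and at most 12, crops included, and the job is handed in when it is done.

Besides the shell and the picture viewer there is one more tool, called after "Request:" by a JSON object that holds its "method" and its "body". move_arm: Moves the arm, as the interface text tells. Its arguments: {"type":"object","properties":{"plan":{"type":"array","items":{"type":"number"}},"jaw":{"type":"number"}},"required":["plan"]}

```bash
mkdir -p pics; ls; python3 - <<'E'
from bench import *
import cv2,numpy as np
np.set_printoptions(precision=4,suppress=True)
s=get_state();print({k:s[k] for k in('time_s','tool_pos','orientation','force','width')})
try: print(pinch_z)
except Exception as e: print(e)
for n in('top','side','wrist'):
    im=capture(n);cv2.imwrite(f'pics/{n}0.png',im[:,:,::-1]);print(n,camera_info(n))
E
```

```text
pics
{'time_s': 0.0, 'tool_pos': array([ 0.1599, -0.5521,  0.4038]), 'orientation': array([-179.9001,   -0.0152,   16.1445]), 'force': array([-0.0707,  0.5863, -0.0393]), 'width': 0.09412902493666438}
0.1804
top {'camera_matrix': array([[543.4433,   0.    , 275.4642],
       [  0.    , 543.4433, 217.2159],
       [  0.    ,   0.    ,   1.    ]]), 'cam_to_world': array([[ 0.0295,  0.9963, -0.0808,  0.4425],
       [-0.9995,  0.03  ,  0.0059,  0.0159],
       [ 0.0083,  0.0806,  0.9967,  1.4612],
       [ 0.    ,  0.    ,  0.    ,  1.    ]])}
side {'camera_matrix': array([[381.1181,   0.    , 272.6482],
       [  0.    , 381.1181, 213.1708],
       [  0.    ,   0.    ,   1.    ]]), 'cam_to_world': array([[-0.9674,  0.1367, -0.213 ,  0.3521],
       [-0.2528, -0.5618,  0.7877,  0.8536],
       [-0.012 ,  0.8159,  0.5781,  0.6928],
       [ 0.    ,  0.    ,  0.    ,  1.    ]])}
wrist {'camera_matrix': array([[338.9877,   0.    , 274.7787],
       [  0.    , 338.9877, 208.1692],
       [  0.    ,   0.    ,   1.    ]]), 'tool_from_camera': array([[ 0.0013,  0.9724,  0.2334,  0.0666],
       [ 1.    , -0.0015,  0.0004,  0.    ],
       [ 0.0008,  0.2334, -0.9724,  0.0213],
       [ 0.    ,  0.    ,  0.    ,  1.    ]])}
```

View pics/top0.png

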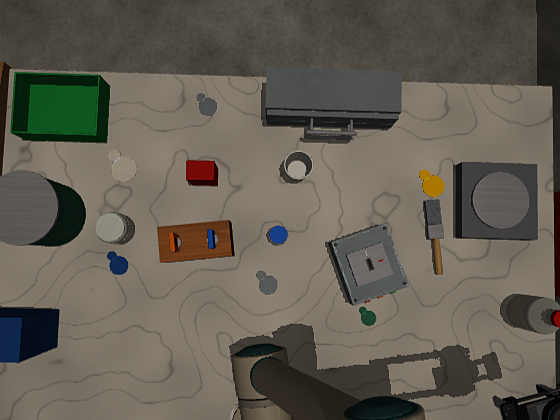

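View pics/side0.png

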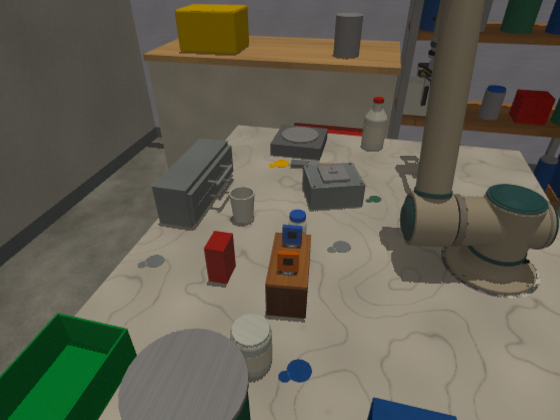

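The top view shows the rack at about (196,242), with the blue key at (212,238) and the orange one at (175,242). The box plate is at about (369,263). The side view agrees.

```bash
cat >h.py <<'E'
from bench import *
import cv2,numpy as np
from scipy.spatial.transform import Rotation as R
np.set_printoptions(precision=4,suppress=True)
def campose(n,s=None):
    i=camera_info(n)
    if n!='wrist': return i['camera_matrix'],i['cam_to_world']
    T=np.eye(4);T[:3,:3]=R.from_euler('xyz',s['orientation'],degrees=True).as_matrix();T[:3,3]=s['tool_pos']
    return i['camera_matrix'],T@i['tool_from_camera']
def onplane(px,z,n,s=None):
    K,T=campose(n,s);px=np.atleast_2d(px).astype(float)
    d=np.c_[(px[:,0]-K[0,2])/K[0,0],-(px[:,1]-K[1,2])/K[1,1],-np.ones(len(px))]@T[:3,:3].T
    return T[:3,3]+d*((z-T[2,3])/d[:,2])[:,None]
def proj(P,n,s=None):
    K,T=campose(n,s);p=(np.atleast_2d(P)-T[:3,3])@T[:3,:3]
    return np.c_[K[0,2]+K[0,0]*p[:,0]/-p[:,2],K[1,2]-K[1,1]*p[:,1]/-p[:,2]]
def mask(im,lo,hi):
    return cv2.inRange(cv2.cvtColor(im,cv2.COLOR_RGB2HSV),np.array(lo),np.array(hi))
def biggest(m,roi=None):
    if roi: 
        k=np.zeros_like(m);x0,y0,x1,y1=roi;k[y0:y1,x0:x1]=m[y0:y1,x0:x1];m=k
    c=cv2.findContours(m,cv2.RETR_EXTERNAL,cv2.CHAIN_APPROX_NONE)[0]
    return max(c,key=cv2.contourArea)
E
python3 - <<'E'
from h import *
im=cv2.imread('pics/top0.png')[:,:,::-1].copy()
hsv=cv2.cvtColor(im,cv2.COLOR_RGB2HSV)
for p in[(212,238),(222,255),(175,242),(340,240),(360,250),(370,264)]: print(p,hsv[p[1],p[0]])
def rect(name,c,z):
    P=onplane(c[:,0],z,'top')[:,:2].astype(np.float32)
    r=cv2.minAreaRect(P*1000);print(name,np.array(r[0]),np.array(r[1]),r[2],len(c))
rect('blue',biggest(mask(im,(105,120,40),(130,255,255)),(195,215,230,260)),.156)
rect('orange',biggest(mask(im,(5,200,150),(20,255,255)),(160,225,190,260)),.156)
rect('rack',biggest(mask(im,(3,90,40),(20,255,255)),(145,210,245,272)),.1)
crop=im[205:320,150:420];cv2.imwrite('pics/c1.png',cv2.resize(crop[:,:,::-1],None,fx=2.9,fy=2.9,interpolation=cv2.INTER_CUBIC))
E
```

```text
(212, 238) [109 237 115]
(222, 255) [ 12 199 104]
(175, 242) [ 30 170   3]
(340, 240) [66 13 98]
(360, 250) [  6  11 114]
(370, 264) [ 17 248  36]
blue [492.5409 162.3554] [45.8721 14.1827] 6.342158317565918 47
orange [482.4062 255.8671] [41.9912  9.5042] 8.875337600708008 40
rack [487.4284 209.8689] [ 91.1924 180.8889] 7.3973069190979 212
```

View pics/c1.png

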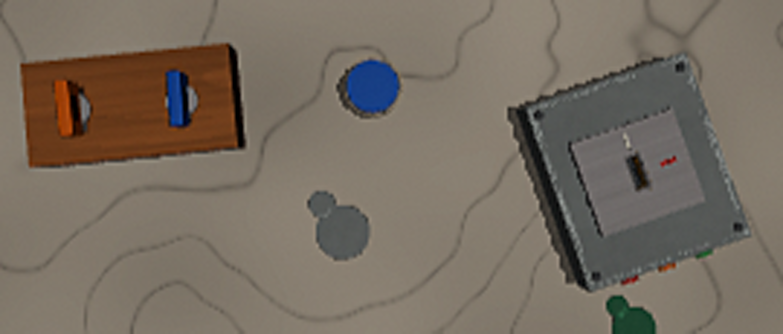

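```bash
python3 - <<'E'
from h import *
im=cv2.imread('pics/top0.png')[:,:,::-1].copy()
P=lambda x,y:(150+x/2.9-.33,205+y/2.9-.33)
print('slot',onplane(P(638,171),.09,'top'))
tops=[P(512,107),P(686,55),P(750,236),P(589,291)]
c=onplane(tops,.08,'top')[:,:2];print(c,c.mean(0),[np.linalg.norm(c[i]-c[i-1]) for i in range(4)],[np.degrees(np.arctan2(*(c[i]-c[i-1])[::-1])) for i in range(4)])
pl=[P(569,145),P(671,108),P(705,202),P(604,236)]
c=onplane(pl,.09,'top')[:,:2];print(c,c.mean(0),[np.linalg.norm(c[i]-c[i-1]) for i in range(4)],[np.degrees(np.arctan2(*(c[i]-c[i-1])[::-1])) for i in range(4)])
print('jar',onplane(P(371,87),.075,'top'))
s=get_state();M=R.from_euler('xyz',s['orientation'],degrees=True).as_matrix();print(M)
E
```

```text
slot [[ 0.4436 -0.2327  0.09  ]]
[[ 0.4963 -0.1231]
 [ 0.5466 -0.2753]
 [ 0.39   -0.3332]
 [ 0.3385 -0.1935]] [ 0.4428 -0.2313] [np.float64(0.1728197019726548), np.float64(0.16026306461287892), np.float64(0.1669357515474919), np.float64(0.14888242607509103)] [np.float64(24.054519251229515), np.float64(-71.71089171717735), np.float64(-159.6881362805133), np.float64(110.25747321055549)]
[[ 0.4643 -0.1724]
 [ 0.4991 -0.2607]
 [ 0.4185 -0.2913]
 [ 0.3867 -0.2042]] [ 0.4422 -0.2321] [np.float64(0.08390286264258423), np.float64(0.09491014469109585), np.float64(0.08622966449676192), np.float64(0.09278214275385299)] [np.float64(22.268662597040848), np.float64(-68.50023713538037), np.float64(-159.18549900307607), np.float64(110.06188442200299)]
jar [[0.5104 0.001  0.075 ]]
[[ 0.9606  0.278  -0.0002]
 [ 0.278  -0.9606  0.0013]
 [ 0.0002 -0.0013 -1.    ]]
```

Rack yaw is 7.4° with size 91x181, which matches. The box yaw is about 20.5° and the plate measures about 85x94, also as given. The crop shows the slot near (638,171), at world position (0.444,-0.233). Next I'll look at the lock with the wrist camera.

Request:
{"method": "move_arm", "body": {"plan": [12, -8, -2, -2, 24, -16, -4, -4, 35.4, -23, -6.5, -4.4, 35.4, -23, -6.5, -4.4, 35.4, -23, -6.5, -4.4, 35.4, -23, -6.5, -4.4, 35.4, -23, -6.5, -4.4, 35.4, -23, -6.5, -4.4, 35.4, -23, -6.5, -4.4, 35.4, -23, -6.5, -4.4]}}

```text
time_s: 1.4
tool_pos: [0.4352, -0.2339, 0.4692]
orientation: [-180.0, 0.1, 20.4]
force: [-0.2, -0.5, 0.2]
width: 0.0942
```

```bash
python3 - <<'E'
from h import *
s=get_state();im=capture('wrist');np.save('w1.npy',[s['tool_pos'],s['orientation']]);print(s['tool_pos'],s['orientation'],s['qvel'])
cv2.imwrite('pics/w1.png',im[:,:,::-1])
E
```

```text
[ 0.4352 -0.2339  0.4692] [-179.9749    0.0573   20.438 ] [-0.4151 -0.0516 -0.2506  0.1683  0.0278  0.0898]
```

View pics/w1.png

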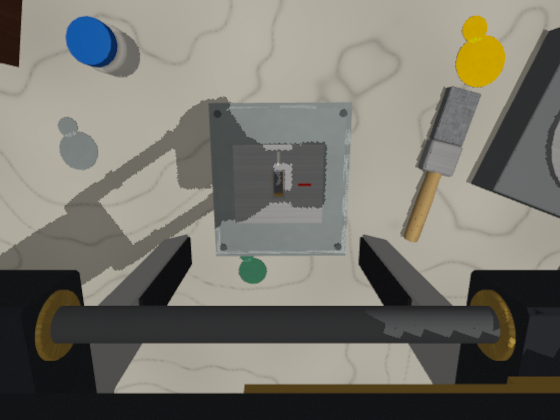

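The wrist view shows the lock plate upright in the picture with the slot at about (279,181). I went up instead of down because tool z points down. I'll descend 12 cm and measure from there.

Request:
{"method": "move_arm", "body": {"plan": [-1, 0, 6, 0, -2, 0, 12, 0, -2, 0, 12, 0, -2, 0, 12, 0, -2, 0, 12, 0, -2, 0, 12, 0]}}

```text
time_s: 2.2
tool_pos: [0.4181, -0.2405, 0.3517]
orientation: [179.8, -0.1, 20.6]
force: [0.0, 0.4, 0.2]
width: 0.0941
```

```bash
python3 - <<'E'
from h import *
s=get_state();im=capture('wrist');np.save('w2.npy',[s['tool_pos'],s['orientation']]);print(s['tool_pos'],s['orientation'])
cv2.imwrite('pics/w2.png',im[:,:,::-1])
p=proj([.4436,-.2327,.09],'wrist',s)[0];print(p)
x,y=map(int,p);cv2.imwrite('pics/c2.png',cv2.resize(im[y-90:y+90,x-120:x+120,::-1],None,fx=3.3,fy=3.3,interpolation=cv2.INTER_CUBIC));print(x-120,y-90)
E
```

```text
[ 0.4181 -0.2405  0.3517] [179.7868  -0.1289  20.5569]
[275.997  185.0087]
155 95
```

View pics/c2.png

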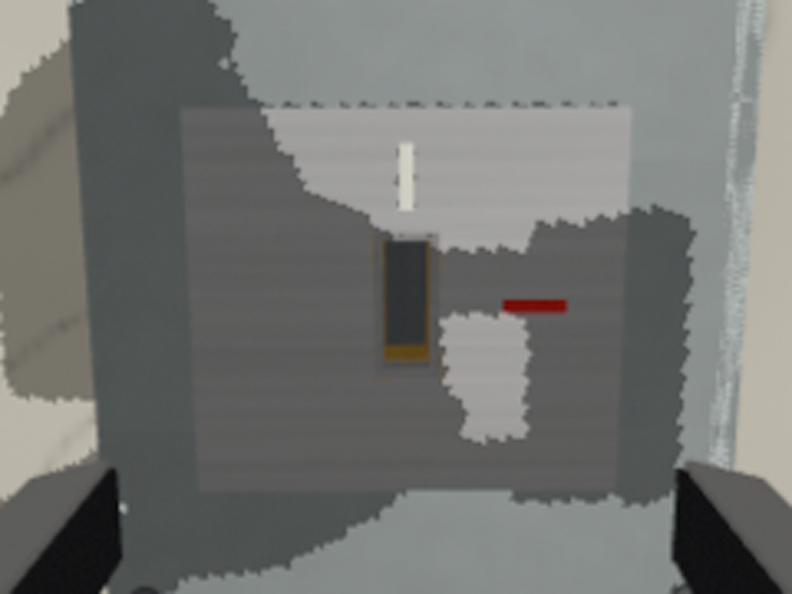

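The crop shows the plate's outer corners at about (181,107), (632,107), (618,490) and (198,492). The slot with its bevel spans x 378-438 and y 234-370.

```bash
python3 - <<'E'
from h import *
a=np.load('w2.npy');s=dict(tool_pos=a[0],orientation=a[1])
P=lambda x,y:(155+x/3.3-.35,95+y/3.3-.35)
c=onplane([P(181,107),P(632,107),P(618,490),P(198,492)],.09,'wrist',s)[:,:2]
print('plate',c.mean(0),[np.linalg.norm(c[i]-c[i-1]) for i in range(4)],[np.degrees(np.arctan2(*(c[i]-c[i-1])[::-1]))for i in range(4)])
b=onplane([P(378,234),P(438,234),P(438,370),P(378,370)],.09,'wrist',s)[:,:2]
print('slot',b.mean(0),[np.linalg.norm(b[i]-b[i-1]) for i in range(4)],[np.degrees(np.arctan2(*(b[i]-b[i-1])[::-1]))for i in range(4)])
# move for TCP to view over the blue key, yaw 6.5
M=R.from_euler('xyz',a[1],degrees=True).as_matrix()
t=np.array([.4925,.1623,0])-np.array([.02,0.002,0]);t[2]=.43
print('to key view (cm)',M.T@(t-a[0])*100)
E
```

```text
plate [ 0.4424 -0.2348] [np.float64(0.08482361336269598), np.float64(0.0943203189006914), np.float64(0.08444913923459885), np.float64(0.09518317536228506)] [np.float64(20.683965250345494), np.float64(-69.36659117666366), np.float64(-158.7308933456313), np.float64(110.86193411584594)]
slot [ 0.4432 -0.2346] [np.float64(0.02996757231445802), np.float64(0.012876921427799663), np.float64(0.029973411108578204), np.float64(0.013248528728834781)] [np.float64(20.415024770862146), np.float64(-69.38507194125725), np.float64(-158.87458356836416), np.float64(110.59403326917267)]
to key view (cm) [ 19.1853 -35.5851  -7.9234]
```

Slot centre is (0.443,-0.2347) at yaw about 20.7°. Now I'll look at the blue key.

Request:
{"method": "move_arm", "body": {"plan": [0, -3, -5, 2, 5, -9, -7.9, 4, 19, -35.6, -7.9, 14, 19, -35.6, -7.9, 14, 19, -35.6, -7.9, 14, 19, -35.6, -7.9, 14, 19, -35.6, -7.9, 14, 19, -35.6, -7.9, 14, 19, -35.6, -7.9, 14, 19, -35.6, -7.9, 14, 19, -35.6, -7.9, 14, 19, -35.6, -7.9, 14]}}

```text
time_s: 3.75
tool_pos: [0.4702, 0.159, 0.4287]
orientation: [180.0, -0.0, 6.4]
force: [-1.1, 0.3, -0.3]
width: 0.0943
```

```bash
python3 - <<'E'
from h import *
s=get_state();im=capture('wrist');a=[s['tool_pos'],s['orientation']];np.save('w3.npy',a);print(*a)
cv2.imwrite('pics/w3.png',im[:,:,::-1])
def rect(name,c,z):
    P=onplane(c[:,0],z,'wrist',s)[:,:2].astype(np.float32)
    r=cv2.minAreaRect(P*1000);print(name,np.array(r[0]),np.array(r[1]),r[2],len(c),c[:,0].min(0),c[:,0].max(0))
print(proj([[.4925,.1623,.156],[.4824,.2559,.156],[.4874,.2099,.1]],'wrist',s))
x,y=proj([.4925,.1623,.156],'wrist',s)[0].astype(int)
rect('blue',biggest(mask(im,(105,120,40),(130,255,255)),(x-50,y-50,x+50,y+50)),.156)
cv2.imwrite('pics/c3.png',cv2.resize(im[y-100:y+100,x-200:x+66,::-1],None,fx=3,fy=3));print(x-200,y-100)
E
```

```text
[0.4702 0.159  0.4287] [179.9844  -0.0042   6.437 ]
[[273.5982 187.182 ]
 [148.3211 186.4064]
 [221.3555 176.1822]]
blue [494.0811 161.779 ] [47.8768 11.2983] 6.206752777099609 146 [267 153] [282 216]
73 87
```

View pics/c3.png

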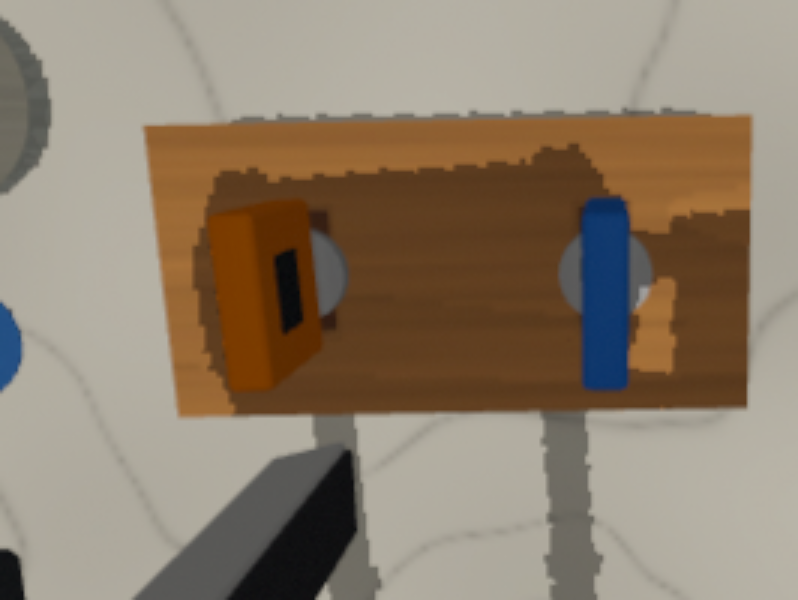

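The crop shows the blue handle centred at about (605,293) with its collar at about (606,275). The rack top's corners are at (146,127), (751,115), (747,407) and (178,416).

```bash
python3 - <<'E'
from h import *
a=np.load('w3.npy');s=dict(tool_pos=a[0],orientation=a[1])
P=lambda x,y:(73+(x+.5)/3-.5,87+(y+.5)/3-.5)
c=onplane([P(146,127),P(751,115),P(747,407),P(178,416)],.1,'wrist',s)[:,:2]
print('rack',c.mean(0),[np.linalg.norm(c[i]-c[i-1]) for i in range(4)],[np.degrees(np.arctan2(*(c[i]-c[i-1])[::-1]))for i in range(4)])
y=np.radians(7);print('slot R',c.mean(0)+45e-3*np.array([np.sin(y),-np.cos(y)]))
print('collar',onplane(P(606,275),.106,'wrist',s))
M=R.from_euler('xyz',a[1],degrees=True).as_matrix()
print('move',M.T@(np.array([.4937,.1619,.3114])-a[0])*100)
E
```

```text
rack [0.4869 0.207 ] [np.float64(0.08860521320349769), np.float64(0.17807292203287203), np.float64(0.08908386966185636), np.float64(0.1790542820995974)] [np.float64(6.973829576599718), np.float64(-82.3820924505929), np.float64(-172.3919392773328), np.float64(97.46295056034364)]
slot R [0.4924 0.1624]
collar [[0.4918 0.1615 0.106 ]]
move [ 2.3639 -0.0313 11.7343]
```

Request:
{"method": "move_arm", "body": {"plan": [2.2, 0, 3, 0.2, 2.2, 0, 6, 0.2, 2.2, 0, 9, 0.2, 2.2, 0, 11, 0.2, 2.2, 0, 11.7, 0.2, 2.2, 0, 11.7, 0.2, 2.2, 0, 11.7, 0.2]}}

```text
time_s: 4.68
tool_pos: [0.4925, 0.1625, 0.3126]
orientation: [-180.0, -0.1, 6.3]
force: [0.4, -0.8, -0.2]
width: 0.0938
```

Request:
{"method": "move_arm", "body": {"plan": [0, 0, 0, 0, 0, 0, 0, 0, 0, 0, 0, 0, 0, 0, 0, 0, 0, 0, 0, 0, 0, 0, 0, 0, 0, 0, 0, 0, 0, 0, 0, 0], "jaw": 255}}

```text
time_s: 5.68
tool_pos: [0.4921, 0.1626, 0.3116]
orientation: [180.0, 0.0, 6.3]
force: [0.9, -0.0, 0.0]
width: 0.0174
```

```bash
python3 - <<'E'
from h import *
s=get_state();print(s['tool_pos'],s['orientation'],s['force'],s['width'],s['time_s'])
im=capture('wrist')
c=biggest(mask(im,(105,120,40),(130,255,255)),(200,100,350,400));print(c[:,0].min(0),c[:,0].max(0))
cv2.imwrite('pics/w4.png',im[:,:,::-1])
E
```

```text
[0.4921 0.1626 0.3116] [179.9953   0.0026   6.3495] [ 0.926  -0.0495  0.0098] 0.017395413799555406 5.675
[264 209] [291 305]
```

View pics/w4.png

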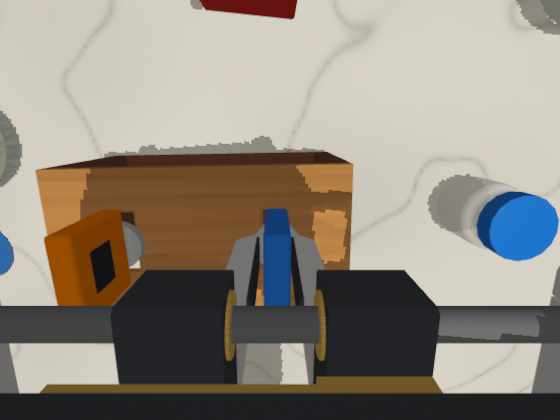

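The fingers straddle the blue handle at about (277,255) and are still closing. I'll let them finish, then lift.

Request:
{"method": "move_arm", "body": {"plan": [0, 0, 0, 0, 0, 0, 0, 0, 0, 0, 0, 0, 0, 0, 0, 0]}}

```text
time_s: 6.22
tool_pos: [0.4921, 0.1625, 0.3116]
orientation: [180.0, -0.0, 6.3]
force: [-0.9, -0.7, 0.0]
width: 0.012
```

```bash
python3 - <<'E'
from h import *
s=get_state();print(s['tool_pos'],s['orientation'],s['force'],s['width'],s['time_s'],s['joint_pos'])
np.save('grasp.npy',[s['tool_pos'],s['orientation']])
E
```

```text
[0.4921 0.1625 0.3116] [179.9871  -0.0023   6.3466] [-0.9442 -0.6911  0.0442] 0.012024983172862231 6.225 [ 10.5841  15.0717 101.4473  -0.0146  63.4796  94.2439]
```

Request:
{"method": "move_arm", "body": {"plan": [0, 0, -1, 0, 0, 0, -3, 0, 0, 0, -6, 0, 0, 0, -9, 0, 0, 0, -11, 0, 0, 0, -11, 0, 0, 0, -11, 0]}}

```text
time_s: 7.1
tool_pos: [0.4917, 0.1625, 0.421]
orientation: [180.0, 0.1, 6.3]
force: [0.1, -0.2, -1.8]
width: 0.0118
```

```bash
python3 - <<'E'
from h import *
s=get_state();print(s['tool_pos'],s['orientation'],s['force'],s['width'],s['time_s'])
im=capture('side');cv2.imwrite('pics/s1.png',im[:,:,::-1])
im=capture('wrist');cv2.imwrite('pics/w5.png',im[:,:,::-1])
c=biggest(mask(im,(105,120,40),(130,255,255)),(200,100,350,400));print(c[:,0].min(0),c[:,0].max(0))
M=R.from_euler('xyz',s['orientation'],degrees=True).as_matrix()
for yw in(20.7,):
  t=np.array([.4432,-.2347,.42]);print('move',M.T@(t-s['tool_pos'])*100,'turn',s['orientation'][2]-yw)
E
```

```text
[0.4917 0.1625 0.421 ] [179.995    0.0742   6.3445] [ 0.0525 -0.2481 -1.7976] 0.011756104707177282 7.1
[261 209] [289 305]
move [-9.2109 38.9425  0.1128] turn -14.355500725119336
```

```bash
python3 - <<'E'
from h import *
g=np.load('grasp.npy');s=dict(tool_pos=g[0],orientation=g[1])
M=R.from_euler('xyz',g[1],degrees=True).as_matrix()
for n in('w4','w5'):
    im=cv2.imread(f'pics/{n}.png')[:,:,::-1].copy()
    m=mask(im,(105,120,40),(130,255,255));k=np.nonzero(m[200:216,255:300].sum(1))[0];r=200+k[0]
    print(n,r,[(M.T@(onplane((276,r-.5),z,'wrist',s)[0]-g[0]))[0]-.023 for z in(.156,.106)], m[r:r+6,255:300].sum(1)//255)
E
```

```text
w4 209 [np.float64(0.011245273760040399), np.float64(-0.0008143249419106484)] [18 20 21 21 21 21]
w5 209 [np.float64(0.011245273760040399), np.float64(-0.0008143249419106484)] [17 19 20 21 21 21]
```

Request:
{"method": "move_arm", "body": {"plan": [-2, 6, 0, -2, -4, 12, 0, -5, -9.2, 38.9, 0, -14.4, -9.2, 38.9, 0, -14.4, -9.2, 38.9, 0, -14.4, -9.2, 38.9, 0, -14.4, -9.2, 38.9, 0, -14.4, -9.2, 38.9, 0, -14.4, -9.2, 38.9, 0, -14.4, -9.2, 38.9, 0, -14.4, -9.2, 38.9, 0, -14.4, -9.2, 38.9, 0, -14.4]}}

```text
time_s: 8.7
tool_pos: [0.4437, -0.2335, 0.4218]
orientation: [180.0, -0.0, 20.8]
force: [-0.9, -0.2, -1.3]
width: 0.0116
```

```bash
python3 - <<'E'
from h import *
s=get_state();print(s['tool_pos'],s['orientation'],s['force'],s['width'],s['time_s'])
im=capture('side');cv2.imwrite('pics/s2.png',im[:,:,::-1])
t=s['tool_pos']+[0,0,-.2736];print(proj([t,[.4432,-.2347,.09]],'side'))
x,y=proj([.4432,-.2347,.12],'side')[0].astype(int)
cv2.imwrite('pics/c5.png',cv2.resize(im[y-60:y+45,x-70:x+70,::-1],None,fx=5.5,fy=5.5,interpolation=cv2.INTER_CUBIC));print(x-70,y-60)
M=R.from_euler('xyz',s['orientation'],degrees=True).as_matrix()
print('move',M.T@(np.array([.4432,-.2347,.3676])-s['tool_pos'])*100)
E
```

```text
[ 0.4437 -0.2335  0.4218] [179.984   -0.0088  20.8128] [-0.8643 -0.186  -1.2537] 0.011645163430995597 8.7
[[334.3396 155.8859]
 [333.0733 172.0895]]
263 103
move [-0.0925  0.0907  5.4218]
```

View pics/c5.png

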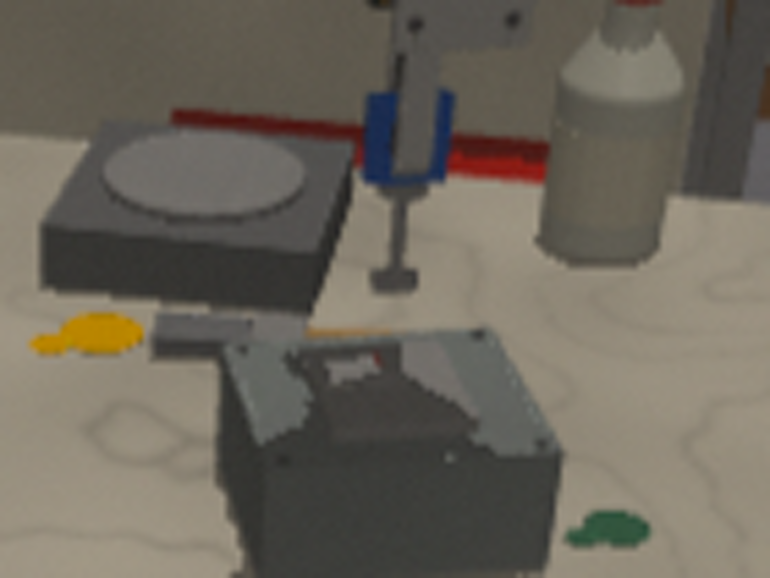

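The key hangs straight in the grip. The blade bottom is at crop (394,292), against (395,291) predicted from the TCP, so the offset is about 0. I'll lower it over the slot.

Request:
{"method": "move_arm", "body": {"plan": [-0.1, 0.1, 2, 0, -0.1, 0.1, 4, 0, -0.1, 0.1, 5.4, 0, -0.1, 0.1, 5.4, 0, -0.1, 0.1, 5.4, 0, -0.1, 0.1, 5.4, 0]}}

```text
time_s: 9.5
tool_pos: [0.4433, -0.2357, 0.3685]
orientation: [179.9, -0.1, 20.7]
force: [0.2, -0.1, -0.4]
width: 0.0123
```

Request:
{"method": "move_arm", "body": {"plan": [0, 0, 0.15, 0, 0, 0, 0.3, 0, 0, 0, 0.45, 0, 0, 0, 0.6, 0, 0, 0, 0.75, 0, 0, 0, 0.8, 0, 0, 0, 0.8, 0]}}

```text
time_s: 10.38
tool_pos: [0.4431, -0.2355, 0.3596]
orientation: [180.0, 0.0, 20.7]
force: [-0.0, -0.1, -0.5]
width: 0.0119
```

The tip is already 4 mm below the plate's top with no force, so the blade is in the slot. Continuing down.

Request:
{"method": "move_arm", "body": {"plan": [0, 0, 0.2, 0, 0, 0, 0.4, 0, 0, 0, 0.6, 0, 0, 0, 0.8, 0, 0, 0, 1.0, 0, 0, 0, 1.2, 0, 0, 0, 1.2, 0]}}

```text
time_s: 11.25
tool_pos: [0.443, -0.2355, 0.3475]
orientation: [-180.0, 0.0, 20.7]
force: [-0.6, -0.0, -1.3]
width: 0.0118
```

Request:
{"method": "move_arm", "body": {"plan": [0, 0, 0.2, 0, 0, 0, 0.4, 0, 0, 0, 0.6, 0, 0, 0, 0.8, 0, 0, 0, 0.95, 0, 0, 0, 1.0, 0, 0, 0, 1.0, 0]}}

```text
time_s: 12.12
tool_pos: [0.443, -0.2355, 0.3377]
orientation: [180.0, 0.0, 20.7]
force: [-0.5, -0.5, -0.9]
width: 0.0119
```

Request:
{"method": "move_arm", "body": {"plan": [0, 0, 0.05, 0, 0, 0, 0.1, 0, 0, 0, 0.15, 0, 0, 0, 0.15, 0, 0, 0, 0.15, 0]}}

```text
time_s: 12.75
tool_pos: [0.443, -0.2354, 0.3374]
orientation: [180.0, -0.0, 20.8]
force: [-1.6, 0.3, 8.6]
width: 0.0119
```

Bottom felt at 8.6 N. Easing off slightly, then turning clockwise.

Request:
{"method": "move_arm", "body": {"plan": [0, 0, -0.08, 0, 0, 0, -0.08, 5, 0, 0, -0.08, 10, 0, 0, -0.08, 15, 0, 0, -0.08, 20, 0, 0, -0.08, 25, 0, 0, -0.08, 30, 0, 0, -0.08, 35, 0, 0, -0.08, 40, 0, 0, -0.08, 40]}}

```text
time_s: 14.0
tool_pos: [0.4431, -0.235, 0.3374]
orientation: [-179.9, 0.0, -19.3]
force: [-0.6, 2.4, 5.4]
width: 0.0118
```

```bash
python3 - <<'E'
from h import *
s=get_state();print(s['tool_pos'],s['orientation'],s['force'],s['wrist_torque'],s['width'],s['time_s'],s['joint_pos'])
E
```

```text
[ 0.4431 -0.235   0.3374] [-179.9318    0.0007  -19.2867] [-0.559   2.3502  5.4303] [0.6329 0.2646 0.0264] 0.011788187673294837 14.0 [-35.9239  12.3501 101.1561   0.071   66.514   73.3345]
```

Request:
{"method": "move_arm", "body": {"plan": [0, 0, 0, 5, 0, 0, 0, 10, 0, 0, 0, 15, 0, 0, 0, 20, 0, 0, 0, 25, 0, 0, 0, 30, 0, 0, 0, 35, 0, 0, 0, 40, 0, 0, 0, 44, 0, 0, 0, 46, 0, 0, 0, 46, 0, 0, 0, 46]}}

```text
time_s: 15.5
tool_pos: [0.443, -0.2351, 0.3374]
orientation: [-180.0, 0.0, -65.2]
force: [-0.9, 1.5, 5.1]
width: 0.0119
```

```bash
python3 - <<'E'
from h import *
s=get_state();print(s['tool_pos'],s['orientation'],s['force'],s['wrist_torque'],s['width'],s['time_s'])
E
```

```text
[ 0.443  -0.2351  0.3374] [-179.9713    0.0383  -65.2405] [-0.941   1.5046  5.0906] [0.6205 0.2165 0.1448] 0.01187595985745664 15.5
```

Request:
{"method": "move_arm", "body": {"plan": [0, 0, 0, 1.5, 0, 0, 0, 3, 0, 0, 0, 3, 0, 0, 0, 3]}}

```text
time_s: 16.0
tool_pos: [0.443, -0.2351, 0.3375]
orientation: [-180.0, 0.0, -68.2]
force: [-0.7, 2.3, 5.0]
width: 0.0121
```

```bash
python3 - <<'E'
from h import *
s=get_state();print(s['tool_pos'],s['orientation'],s['force'],s['wrist_torque'],s['width'],s['time_s'])
E
```

```text
[ 0.443  -0.2351  0.3375] [-179.9818    0.0264  -68.1659] [-0.7263  2.2601  5.0288] [0.6715 0.2928 0.493 ] 0.012147287683400114 16.0
```

Torque rose from 0.14 to 0.49 Nm, which is the stop. Now turning back home, with overshoot for the play.

Request:
{"method": "move_arm", "body": {"plan": [0, 0, 0, -5, 0, 0, 0, -10, 0, 0, 0, -15, 0, 0, 0, -20, 0, 0, 0, -25, 0, 0, 0, -30, 0, 0, 0, -35, 0, 0, 0, -40, 0, 0, 0, -45, 0, 0, 0, -50, 0, 0, 0, -55, 0, 0, 0, -60, 0, 0, 0, -65, 0, 0, 0, -70, 0, 0, 0, -75, 0, 0, 0, -80, 0, 0, 0, -85, 0, 0, 0, -90, 0, 0, 0, -92, 0, 0, 0, -92]}}

```text
time_s: 18.5
tool_pos: [0.4431, -0.235, 0.3374]
orientation: [-179.9, -0.1, 23.7]
force: [-1.8, 2.1, 4.8]
width: 0.0123
```

```bash
python3 - <<'E'
from h import *
s=get_state();print(s['tool_pos'],s['orientation'],s['force'],s['wrist_torque'],s['width'],s['time_s'])
E
```

```text
[ 0.4431 -0.235   0.3374] [-179.9351   -0.0686   23.7247] [-1.7792  2.1183  4.827 ] [ 0.6481  0.1198 -0.0121] 0.012255762294447761 18.5
```

Request:
{"method": "move_arm", "body": {"plan": [0, 0, 0, -1.5, 0, 0, 0, -3, 0, 0, 0, -3, 0, 0, 0, -3]}}

```text
time_s: 19.0
tool_pos: [0.4431, -0.235, 0.3374]
orientation: [-179.9, -0.1, 26.7]
force: [-0.3, 2.7, 4.8]
width: 0.0115
```

```bash
python3 - <<'E'
from h import *
s=get_state();print(s['tool_pos'],s['orientation'],s['force'],s['wrist_torque'],s['width'],s['time_s'])
E
```

```text
[ 0.4431 -0.235   0.3374] [-179.9378   -0.0733   26.6975] [-0.3191  2.6715  4.7524] [ 0.6393  0.2106 -0.104 ] 0.011491611734824835 19.0
```

Request:
{"method": "move_arm", "body": {"plan": [0, 0, 0, -1.5, 0, 0, 0, -3, 0, 0, 0, -3, 0, 0, 0, -3]}}

```text
time_s: 19.5
tool_pos: [0.4431, -0.235, 0.3375]
orientation: [-179.9, -0.1, 29.6]
force: [-0.9, 2.4, 5.3]
width: 0.0117
```

```bash
python3 - <<'E'
from h import *
s=get_state();print(s['tool_pos'],s['orientation'],s['force'],s['wrist_torque'],s['width'],s['time_s'])
E
```

```text
[ 0.4431 -0.235   0.3375] [-179.942    -0.0854   29.6282] [-0.8532  2.373   5.3283] [ 0.5956  0.194  -0.4804] 0.011731766618843302 19.5
```

Home stop felt at -0.48 Nm. I'll re-centre in the play, then draw the key out.

Request:
{"method": "move_arm", "body": {"plan": [0, 0, 0, 4, 0, 0, 0, 8.5, 0, 0, 0, 8.5, 0, 0, -0.3, 8.5, 0, 0, -0.6, 8.5, 0, 0, -0.9, 8.5, 0, 0, -1.2, 8.5, 0, 0, -1.2, 8.5]}}

```text
time_s: 20.5
tool_pos: [0.4431, -0.2356, 0.3492]
orientation: [180.0, -0.0, 21.3]
force: [0.6, -0.1, -0.4]
width: 0.0117
```

```bash
python3 - <<'E'
from h import *
s=get_state();print(s['tool_pos'],s['orientation'],s['force'],s['wrist_torque'],s['width'],s['time_s'])
E
```

```text
[ 0.4431 -0.2356  0.3492] [179.9827  -0.0085  21.2506] [ 0.6451 -0.1028 -0.4457] [0.0683 0.0014 0.0532] 0.011705612889086916 20.5
```

Free. Drawing it right out and up.

Request:
{"method": "move_arm", "body": {"plan": [0, 0, -0.5, 0, 0, 0, -1, 0, 0, 0, -1.5, 0, 0, 0, -2, 0, 0, 0, -2.5, 0, 0, 0, -4, 0, 0, 0, -6, 0, 0, 0, -7.5, 0, 0, 0, -7.5, 0, 0, 0, -7.5, 0]}}

```text
time_s: 21.75
tool_pos: [0.4428, -0.2354, 0.4236]
orientation: [-180.0, 0.0, 21.2]
force: [-0.2, 0.0, -1.4]
width: 0.0121
```

```bash
python3 - <<'E'
from h import *
s=get_state();print(s['tool_pos'],s['orientation'],s['force'],s['width'],s['time_s'])
im=capture('side');cv2.imwrite('pics/s3.png',im[:,:,::-1])
t=s['tool_pos']+[0,0,-.2736];print(proj([t,t+[0,0,.062]],'side'))
x,y=proj([.4432,-.2347,.12],'side')[0].astype(int)
cv2.imwrite('pics/c6.png',cv2.resize(im[y-60:y+45,x-70:x+70,::-1],None,fx=5.5,fy=5.5,interpolation=cv2.INTER_CUBIC));print(x-70,y-60)
M=R.from_euler('xyz',s['orientation'],degrees=True).as_matrix()
print('move',M.T@(np.array([.4923,.1625,.425])-s['tool_pos'])*100,s['orientation'][2]-7)
E
```

```text
[ 0.4428 -0.2354  0.4236] [-179.9626    0.0278   21.2438] [-0.1829  0.0086 -1.365 ] 0.012055184031791219 21.75
[[334.7432 155.1383]
 [336.4247 136.6464]]
263 103
move [ 19.0255 -35.2919  -0.1268] 14.243784072482349
```

View pics/c6.png

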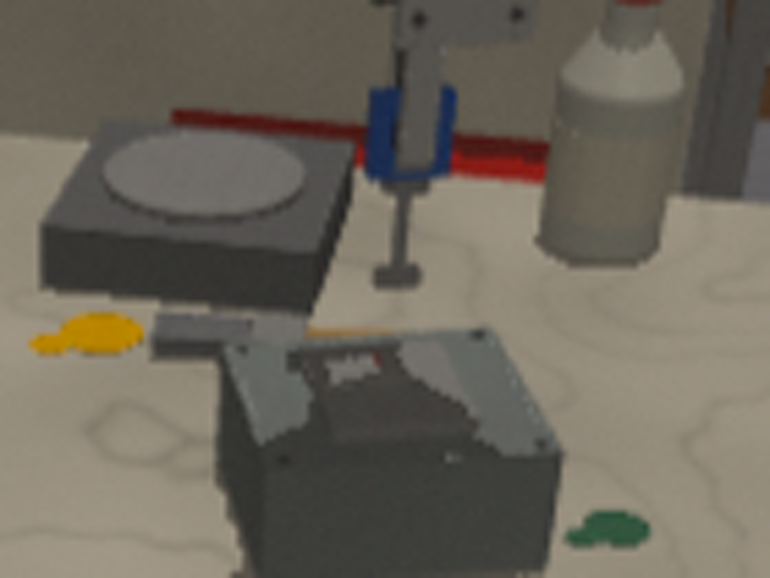

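The key is out and still straight, with its tip at crop (397,286) against (397,290) predicted. Carrying it back to the rack.

Request:
{"method": "move_arm", "body": {"plan": [3, -5, 0, 2, 6, -10, 0, 4, 19, -35.3, -0.1, 14.5, 19, -35.3, -0.1, 14.5, 19, -35.3, -0.1, 14.5, 19, -35.3, -0.1, 14.5, 19, -35.3, -0.1, 14.5, 19, -35.3, -0.1, 14.5, 19, -35.3, -0.1, 14.5, 19, -35.3, -0.1, 14.5, 19, -35.3, -0.1, 14.5, 19, -35.3, -0.1, 14.5]}}

```text
time_s: 23.3
tool_pos: [0.4923, 0.1616, 0.425]
orientation: [180.0, -0.0, 6.7]
force: [0.1, 1.1, -0.7]
width: 0.0118
```

```bash
python3 - <<'E'
from h import *
s=get_state();print(s['tool_pos'],s['orientation'],s['force'],s['width'],s['time_s'])
im=capture('wrist');cv2.imwrite('pics/w7.png',im[:,:,::-1])
M=R.from_euler('xyz',s['orientation'],degrees=True).as_matrix()
print('move',M.T@(np.array([.4922,.1625,.3116])-s['tool_pos'])*100)
E
```

```text
[0.4923 0.1616 0.425 ] [179.9935  -0.0072   6.668 ] [ 0.0665  1.107  -0.718 ] 0.011822113415825604 23.3
move [ 0.0025 -0.0929 11.3428]
```

Request:
{"method": "move_arm", "body": {"plan": [0, -0.05, 2.5, 0, 0, -0.05, 4, 0, 0, -0.05, 4.7, 0, 0, -0.05, 5.2, 0, 0, -0.05, 5.7, 0, 0, -0.05, 6.2, 0, 0, -0.05, 6.7, 0, 0, -0.05, 6.7, 0]}}

```text
time_s: 24.35
tool_pos: [0.492, 0.1628, 0.3576]
orientation: [180.0, 0.0, 6.7]
force: [-0.3, -0.1, -1.2]
width: 0.0119
```

Request:
{"method": "move_arm", "body": {"plan": [0, 0, 1, 0, 0, 0, 2, 0, 0, 0, 3, 0, 0, 0, 3.8, 0, 0, 0, 4.3, 0, 0, 0, 4.55, 0, 0, 0, 4.6, 0, 0, 0, 4.6, 0]}}

```text
time_s: 25.35
tool_pos: [0.4923, 0.1628, 0.3122]
orientation: [180.0, -0.0, 6.7]
force: [-0.5, -0.2, -1.8]
width: 0.0118
```

Request:
{"method": "move_arm", "body": {"plan": [0, 0, 0.05, 0, 0, 0, 0.1, 0, 0, 0, 0.13, 0, 0, 0, 0.13, 0]}}

```text
time_s: 25.85
tool_pos: [0.4922, 0.1628, 0.3116]
orientation: [180.0, -0.1, 6.7]
force: [-2.5, -0.3, 5.0]
width: 0.0117
```

The collar is on the board (5 N). Easing off, then opening the jaws.

Request:
{"method": "move_arm", "body": {"plan": [0, 0, -0.06, 0, 0, 0, -0.06, 0]}}

```text
time_s: 26.1
tool_pos: [0.4923, 0.1628, 0.3116]
orientation: [180.0, -0.0, 6.7]
force: [-0.8, 0.0, 4.1]
width: 0.012
```

Request:
{"method": "move_arm", "body": {"plan": [0, 0, 0, 0, 0, 0, 0, 0, 0, 0, 0, 0, 0, 0, 0, 0, 0, 0, 0, 0, 0, 0, 0, 0, 0, 0, 0, 0, 0, 0, 0, 0, 0, 0, 0, 0, 0, 0, 0, 0], "jaw": 0}}

```text
time_s: 27.35
tool_pos: [0.4922, 0.1628, 0.3112]
orientation: [180.0, 0.0, 6.7]
force: [-0.3, 0.5, 0.1]
width: 0.094
```

Request:
{"method": "move_arm", "body": {"plan": [0, 0, -1, 0, 0, 0, -3, 0, 0, 0, -6, 0, -1, 0, -9, 0, -2, 0, -11.5, 0, -2, 0, -11.5, 0, -2, 0, -11.5, 0, -2, 0, -11.5, 0]}}

```text
time_s: 28.35
tool_pos: [0.4724, 0.1604, 0.425]
orientation: [180.0, 0.1, 6.7]
force: [-1.0, -0.8, -0.1]
width: 0.094
```

```bash
python3 - <<'E'
from h import *
s=get_state();print(s['tool_pos'],s['orientation'],s['force'],s['width'],s['time_s'])
im=capture('wrist')
x,y=proj([.4925,.1623,.156],'wrist',s)[0].astype(int)
P=onplane(biggest(mask(im,(105,120,40),(130,255,255)),(x-50,y-50,x+50,y+50))[:,0],.156,'wrist',s)[:,:2].astype(np.float32)
print(cv2.minAreaRect(P*1000))
a=im[y-100:y+100,x-200:x+66]
sd=capture('side');u,v=proj([.49,.2,.1],'side')[0].astype(int);b=sd[v-100:v+100,u-100:u+100]
cv2.imwrite('pics/c8.png',cv2.resize(np.hstack([a,b])[:,:,::-1],None,fx=1.7,fy=1.7,interpolation=cv2.INTER_CUBIC))
E
```

```text
[0.4724 0.1604 0.425 ] [179.9831   0.1282   6.7398] [-0.9906 -0.7934 -0.0526] 0.09397834045217617 28.35
((494.34185791015625, 163.20278930664062), (48.077640533447266, 11.206026077270508), 7.104153156280518)
```

View pics/c8.png

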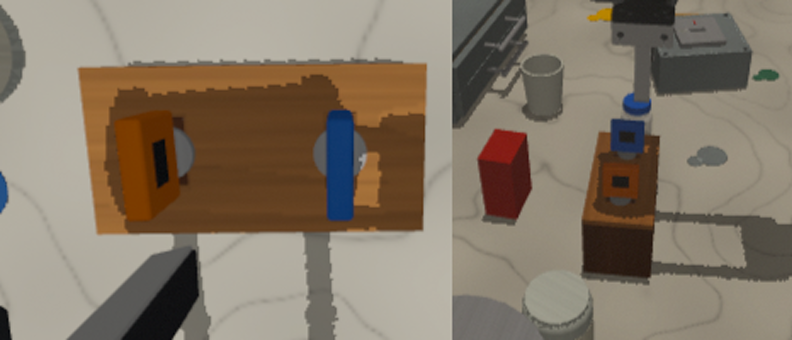

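The blue key hangs upright in its slot, with its handle at (340,165) in the wrist half, and the orange key hasn't moved. The gripper is clear, so I'm handing in.

```bash
python3 -c "
from bench import *
print(job_done())"
```

```text
the job is handed in; nothing more can be done
None
```

The job is handed in at about 28 s of robot time, and `job_done()` gave no verdict. I took the blue key from the rack and pushed it into the lock to the bottom. I turned it clockwise to the stop and back home, drew it out, and hung it in its own slot again.

- **Insertion:** the key bottomed with about 9 N at a tip depth of about 26 mm. The slot was found by sight, and the blade went in without any searching by touch.
- **Turning:** I felt the stop at +0.49 Nm and home at -0.48 Nm. The key then came out without resistance. I had no direct reading of the barrel angle, so "home" rests on the torque and on the key coming free.
- **Back in the rack:** the blue key's handle stands within about 1.5 mm and 1° of where it first was, and it looks upright. The orange key looks unmoved in the last picture. The jaws are open and clear of the key.
- **Other things on the bench:** the tool never went near the jar, tin, cup, canister or brush. I checked them only by eye, and the last picture doesn't show the brush.
- **Small disagreements:** after the turn, the key tip stood under 1 pixel (about 2 mm) higher in the side view than predicted. The wrist and top cameras differed by about 2 mm on the slot and the rack, and I used the wrist camera for the slot.

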